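Switch on the globe lamp on the dresser

ROBOT

A 6-joint arm with a two-finger parallel gripper is mounted at the origin on the work surface. World frame = base frame: x ahead of the robot, y to its left, z up, the work surface at z = 0. Lengths are in m, angles in degrees, forces in N, time in s.
With the tool pointing down it reaches from about 0.25 to 0.725 m from the base axis. Payload 9.7 kg.
Tool frame: the origin (TCP) lies on the centre line of the jaws, within the pads' length; the fingertips stand 17 mm ahead of it and the grasp point (between the pads) lies 2 mm behind it (bot.nose_length is the distance from the TCP to the fingertips, in m); x points along the fingers, y is the direction in which the jaws open and shut, and the axes are right-handed (so a half turn about x gives the same grasp; the last joint's range is limited). The gripper opens to 85 mm and grips with 20 to 120 N. Pads are 22 mm wide; open, the fingers measure 114 mm over their backs; the gripper's body (76 mm by 85 mm) begins 54 mm behind the grasp point. The pads swing forward as they close: fully open they stand 13 mm farther back than shut.
Start: joints at [-67.323, 4.979, 10.078, 95.1, 0, 90], TCP at [0.212, -0.507, 0.248] pointing down, gripper open.
Joint ranges: [-179.16, 179.16], [-48.56, 103.87], [-65.8, 70.77], [-126.05, 130.52], [-82.76, 87.17], [-180, 180]. Speed limits (degrees/s): [127.2, 127.2, 147.25, 180, 180, 180].

INTERFACE

Orientations are given as [roll, pitch, yaw] about the fixed x, y, z axes, in that order (R = Rz(yaw) Ry(pitch) Rx(roll)).
In Python, from workcell import bot, viewer, ticket gives the robot as it stands.
- The arm moves only by the tool jog_arm, never from a script. Its argument "deltas" is a list of rows, each an object of numbers: "fingers": the opening, from 0 (shut) to 1 (fully open); "x", "y", "z": the shift along the world's x, y, z in mm; "twist": the turn about the world's z in degrees. A call has 1 to 10 rows; each row is the pose to reach, as a shift and turn from the pose measured when the call began; what a row does not reach only later rows make up. A row lasts 1/10 s, in which the tool goes at most 50 mm and 8.59 degrees, less where a joint would pass 70% of its speed; a pose out of reach is approached as far as the arm can. A call with a gripper value outside its range is refused whole. The fingers move at their own pace and stop on an object; "grip_force" is the grip in N (left out, the last holds). Time passes only in rows, so rows that repeat a pose let the fingers close. It gives the time, the measured TCP pose, the force and the opening at its end, in the units of the state.
- bot.get_obs(): the state, without advancing time (a new reading comes with each control period).
- viewer.camera(name): name is "side" or "top" or "wrist"; returns a dict with "image" (420x560x3 uint8, red, green, blue), "fovy" (degrees; the focal length in pixels is half the picture's height over the tangent of half this angle, whatever the lens; pixels are square), "cx", "cy" (the principal point, pixels), "world_to_cam" (4x4, takes a point from world to camera coordinates); the wrist camera has in their place "tool_from_camera" (4x4, takes a point from camera to tool coordinates, whose origin is the TCP and whose axes are the tool frame's). Camera axes: x right, y down, z forward; pixel columns grow to the right and rows downward; lengths in m; the calibration is good to about 2 mm. A picture is of the moment at which its call begins: read the wrist's pose just before it. There is no depth.
- ticket.job_done(): hands the job in, once; it reports no verdict.
The state is a dict: "time": time; "q": joint angles; "qd": joint speeds; "joint_efforts": joint torques, N m; "ee_pos": TCP position; "tcp_rot": TCP orientation; "wrist_force": force on the tool from outside, world axes, zero at the start; "torque": the same for the moment, N m; "opening": finger opening in m.
Only numpy, scipy, OpenCV 4.12 (cv2) and the standard library are available. Lean on these libraries where they do the work, as an engineer would, in place of code of your own. Each camera call takes 0.05 s, during which the arm holds its last target.

TASK

Switch on the globe lamp: with the fingertips, gently push the brass toggle on its marble base over until it snaps across to the side with the red dot, then take the hand away. Do not pick up, tip or shift the lamp or touch its glass globe, and leave the red clay bowl, the soap dish, the compact mirror and the earring rack untouched.

Things in the scene. Friction and masses are not known exactly. Their poses are not given: they have to be found in the camera images.
- lamp: Loose cordless table lamp, 1.4 to 2 kg, standing on the dresser on rubber feet; nothing holds it down. White marble block 200 mm along its x, 110 mm along its y, its flat top 30 mm above the dresser; origin at the centre of the underside, z up. The -x end carries the brass toggle switch; the globe stands near the +x end. A red enamel dot, 11 mm across, flat in the marble 34 mm to the +y side of the toggle, marks the 'on' side.
- globe: Brass stem and opal white glass globe, 96 mm across, part of the lamp (stem axis 125 mm from the toggle along the lamp's +x). Origin at the foot of the stem on top of the marble; globe centre 94 mm above that, its top 172 mm above the dresser, its underside about 76 mm above it. Must not be touched.
- toggle (a joint): The brass toggle: a round bat lever 32 mm long from pivot to tip, 6 mm thick at the foot and 9 mm near the tip. 0 = off, leaning 0.3 rad to the lamp's -y side; 0.6 rad = on, leaning 0.3 rad to the lamp's +y side (the red dot's side). It swings in the lamp's y-z plane about the lamp's x axis. Over-centre spring: a push of about 2 to 3 N near the tip starts it, and past the middle (0.3 rad) it snaps to the other stop by itself and stays there.
- toggle_tip (a point): The top end of the brass lever (moves with it): 9 mm to the lamp's -y side of the pivot when off, 9 mm to its +y side when on, about 67 mm above the dresser.
- toggle_pivot (a point): The lever's pivot, on the lamp 70 mm to -x of its centre, 36 mm above the dresser (6 mm above the marble), in the middle of a round brass collar 34 mm across and up to 9 mm high above the marble.
- bowl: Loose red clay bowl holding bobby pins, 100 mm across, 40 mm high; origin at the centre of its underside. To be left alone.
- soap_dish: Loose white porcelain soap dish with a bar of soap, 86 mm along its x, 122 mm along its y, 32 mm high; origin at the centre of its underside. To be left alone.
- compact: Loose silver aluminium compact mirror standing open: round base 72 mm across, 9 mm thick, lid leaning up and back over its +x edge to about 80 mm high; origin at the centre of the base's underside. To be left alone.
- earring_rack: Loose clear acrylic earring rack with slots: foot 60 mm along its x, 130 mm along its y, upright panel 116 mm high in the y-z plane; origin at the centre of its underside. To be left alone.

How it is judged:
By the outcome, as a careful person would: the job done as asked, in the order asked, and still so for the second after the job is handed in, with the robot touching nothing.
It also fails if it takes over 29 s, if anything falls off the work surface, if the arm or the gripper's body presses on something with over 40 N, if the wrist force passes 120 N, or if a joint passes its speed limit or range.

## Working session

There is one attempt and no reset: what is moved stays moved. The work goes in short steps, Python scripts to look and compute and a tool call to move; the robot and the scene stay as the last step left them, time stands still between calls to the robot, and variables do not carry over. Pictures are saved under pics/ and viewed, and the job is handed in when it is done.

Besides the shell and the picture viewer there is one more tool, called after ">>>" as name(argument=value, ...), one argument or row to a line, values as JSON. jog_arm: Moves the arm, as the interface text tells. Its arguments: {"type":"object","properties":{"deltas":{"type":"array"},"grip_force":{"type":"number"}},"required":["deltas"]}

```bash
mkdir -p pics; cat > h.py <<'E'
from workcell import bot, viewer, ticket
import numpy as np, cv2, json
def snap(n,f):
    c=viewer.camera(n); cv2.imwrite('pics/'+f,cv2.cvtColor(c['image'],cv2.COLOR_RGB2BGR))
    d={k:np.array(v).tolist() for k,v in c.items() if k!='image'}; json.dump(d,open('pics/'+f[:-4]+'.json','w')); return c
def K(d):
    f=210/np.tan(np.radians(d['fovy'])/2); return f,d['cx'],d['cy']
def pix2w(f,u,v,z):
    d=json.load(open('pics/'+f+'.json')); F,cx,cy=K(d); T=np.linalg.inv(np.array(d['world_to_cam']))
    r=T[:3,:3]@np.array([(u-cx)/F,(v-cy)/F,1]); o=T[:3,3]; return o+r*(z-o[2])/r[2]
def w2pix(f,p):
    d=json.load(open('pics/'+f+'.json')); F,cx,cy=K(d); q=(np.array(d['world_to_cam'])@np.r_[p,1])[:3]; return q[0]/q[2]*F+cx,q[1]/q[2]*F+cy
def crop(f,x0,y0,x1,y1,s,o):
    i=cv2.imread('pics/'+f); cv2.imwrite('pics/'+o,cv2.resize(i[y0:y1,x0:x1],None,fx=s,fy=s,interpolation=cv2.INTER_CUBIC))
E
python3 - <<'E'
from h import *
snap('top','top1.png'); snap('side','side1.png'); 
o=bot.get_obs(); print(o, bot.nose_length)
E
```

```text
{'time': 0.1, 'q': array([-6.73204989e+01,  5.00668723e+00,  1.00368745e+01,  9.50998931e+01,
        1.27694798e-05,  9.00026798e+01]), 'qd': array([ 0.03422935, -0.04385125,  0.06898565, -0.04630843, -0.08926275,
        0.04079741]), 'joint_efforts': array([ 6.41893757e-05, -5.21560299e+01,  4.65655160e+01,  1.60016032e-02,
        3.70498879e-05, -3.98808922e-06]), 'ee_pos': array([ 0.21198895, -0.50728546,  0.24764708]), 'tcp_rot': array([-90.00781626,  89.93029418, 112.66900503]), 'wrist_force': array([ 0.60981048, -0.09721466,  0.92425581]), 'torque': array([ 0.00877513, -0.04279087, -0.01989782]), 'opening': 0.08543290890354091} 0.017
```

View pics/top1.png

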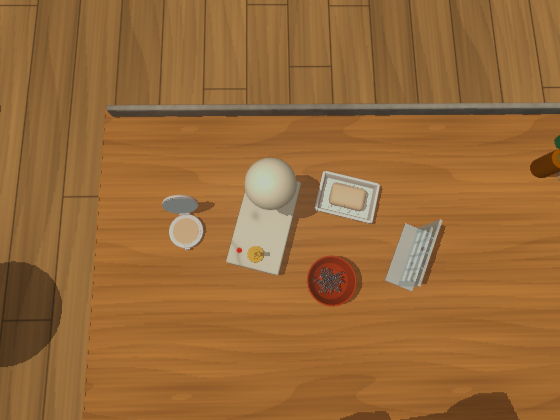

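View pics/side1.png

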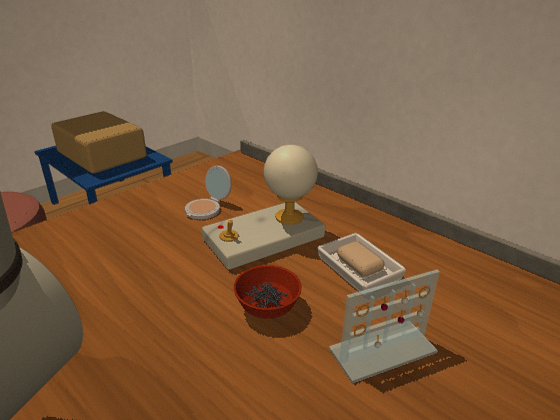

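```bash
python3 - <<'E'
from h import *
crop('top1.png',215,150,345,320,4.5/1.3,'c1.png'); crop('side1.png',190,190,340,280,5,'c2.png')
E
```

```text
(no output)
```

View pics/c1.png

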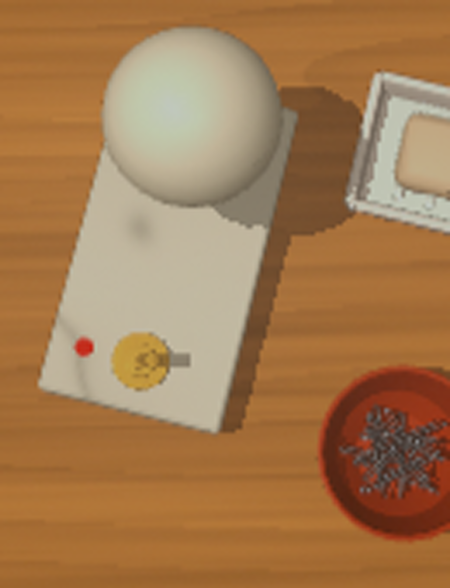

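View pics/c2.png

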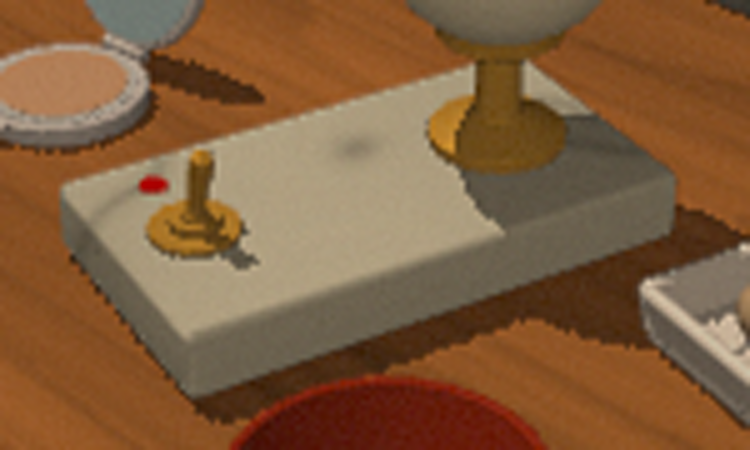

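```bash
python3 - <<'E'
from h import *
T=dict(dot=(239.3,250.2,.03),collar=(255.7,254.3,.037),cL=(226.6,261.8,.03),cB=(278,275.1,.03),cR=(301,183.2,.03),globe=(270,184,.124),bowl=(331.5,281,.04))
P={k:pix2w('top1',*v) for k,v in T.items()}
for k in P: print(k,P[k].round(4))
print('side dot',pix2w('side1',220.6,227,.03).round(4),'coll',pix2w('side1',229,236,.036).round(4),'tip',pix2w('side1',230.4,220.8,.067).round(4))
d=P['dot']-P['collar']; print('dist',np.hypot(*d[:2]))
ey=P['cL']-P['cB'];ex=P['cR']-P['cB']
print(np.linalg.norm(ey),np.linalg.norm(ex),np.degrees(np.arctan2(ey[1],ey[0])),np.degrees(np.arctan2(ex[1],ex[0])))
E
```

```text
dot [0.5251 0.1991 0.03  ]
collar [0.5158 0.1659 0.037 ]
cL [0.5022 0.2244 0.03  ]
cB [0.4744 0.1219 0.03  ]
cR [0.6631 0.0712 0.03  ]
globe [0.637  0.1355 0.124 ]
bowl [0.4611 0.0168 0.04  ]
side dot [0.5253 0.1968 0.03  ] coll [0.5111 0.157  0.036 ] tip [0.5132 0.1539 0.067 ]
dist 0.03451697116516027
0.10621220094694601 0.1953969394436677 74.79134845820951 -15.040677586797926
```

>>> jog_arm(
  deltas=[
    {"x": 14, "y": 31, "z": 0, "twist": 3, "fingers": 0},
    {"x": 28, "y": 62, "z": 0, "twist": 8, "fingers": 0},
    {"x": 43, "y": 94, "z": 0, "twist": 13, "fingers": 0},
    {"x": 57, "y": 125, "z": 0, "twist": 18, "fingers": 0},
    {"x": 71, "y": 157, "z": 0, "twist": 23, "fingers": 0},
    {"x": 86, "y": 188, "z": 0, "twist": 28, "fingers": 0},
    {"x": 100, "y": 220, "z": 0, "twist": 33, "fingers": 0},
    {"x": 114, "y": 251, "z": 0, "twist": 38, "fingers": 0},
    {"x": 129, "y": 282, "z": 0, "twist": 43, "fingers": 0},
    {"x": 143, "y": 314, "z": 0, "twist": 48, "fingers": 0},
  ],
  grip_force=20,
)

```text
time: 1.1
ee_pos: [0.3553, -0.192, 0.2474]
tcp_rot: [-92.6, 89.9, 158.2]
wrist_force: [-0.1, -0.2, 0.1]
opening: 0.0004
```

>>> jog_arm(
  deltas=[
    {"x": 14, "y": 31, "twist": 2, "fingers": 0},
    {"x": 28, "y": 62, "twist": 4.2, "fingers": 0},
    {"x": 43, "y": 94, "twist": 4.2, "fingers": 0},
    {"x": 57, "y": 125, "twist": 4.2, "fingers": 0},
    {"x": 71, "y": 156, "twist": 4.2, "fingers": 0},
    {"x": 86, "y": 188, "twist": 4.2, "fingers": 0},
    {"x": 100, "y": 219, "twist": 4.2, "fingers": 0},
    {"x": 114, "y": 250, "twist": 4.2, "fingers": 0},
    {"x": 129, "y": 281, "twist": 4.2, "fingers": 0},
    {"x": 143, "y": 312, "twist": 4.2, "fingers": 0},
  ],
)

```text
validation failed for argument at $.de...
```

```bash
python3 - <<'E'
from h import *
o=bot.get_obs(); print(o['time'],o['ee_pos'],o['tcp_rot'],o['q'])
snap('wrist','w1.png'); snap('side','side2.png')
E
```

```text
1.1 [ 0.35525069 -0.19200323  0.24744637] [-92.63699522  89.9231135  158.2319989 ] [-2.83841231e+01 -1.47845956e+01 -8.40144563e+00  9.64595244e+01
 -8.85860358e-03  8.07468887e+01]
```

View pics/w1.png

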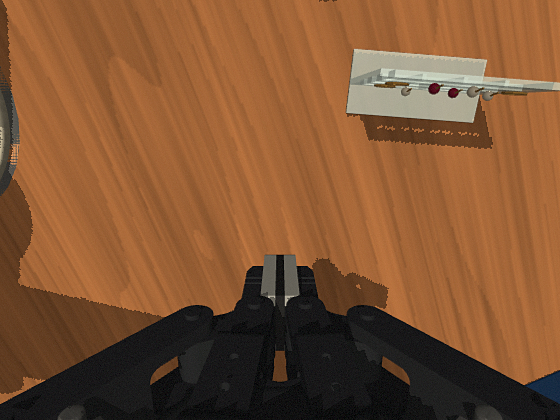

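View pics/side2.png

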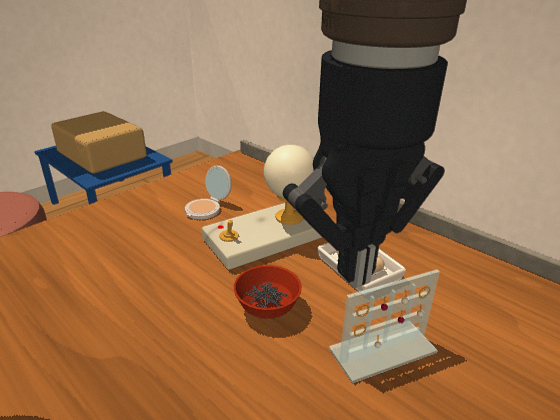

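```bash
python3 - <<'E'
from h import *
d=json.load(open('pics/w1.json')); F,cx,cy=K(d); T=np.linalg.inv(np.array(d['tool_from_camera']))
print(np.array(d['tool_from_camera']).round(3))
for p in [(.017,0,0),(.017,.01,0),(.017,0,.011),(.017,0,-.011),(.017,.01,.011),(.0,.01,.011),(.0,.01,-.011)]:
    q=T@np.r_[p,1]; print(p,q[0]/q[2]*F+cx,q[1]/q[2]*F+cy)
crop('w1.png',200,230,360,350,5,'c3.png')
E
```

```text
[[-0.    -0.287  0.958 -0.126]
 [ 1.     0.002  0.001  0.   ]
 [-0.002  0.958  0.287 -0.074]
 [ 0.     0.     0.     1.   ]]
(0.017, 0, 0) 279.1380977173675 275.7842730388868
(0.017, 0.01, 0) 301.43597800852103 275.8158285238333
(0.017, 0, 0.011) 279.10729559558644 297.496363682516
(0.017, 0, -0.011) 279.17015746835216 253.18569283915073
(0.017, 0.01, 0.011) 300.96784692262577 297.52646841387343
(0.0, 0.01, 0.011) 303.37851510357865 319.42593326143236
(0.0, 0.01, -0.011) 304.5562191169419 270.90772416103954
```

View pics/c3.png

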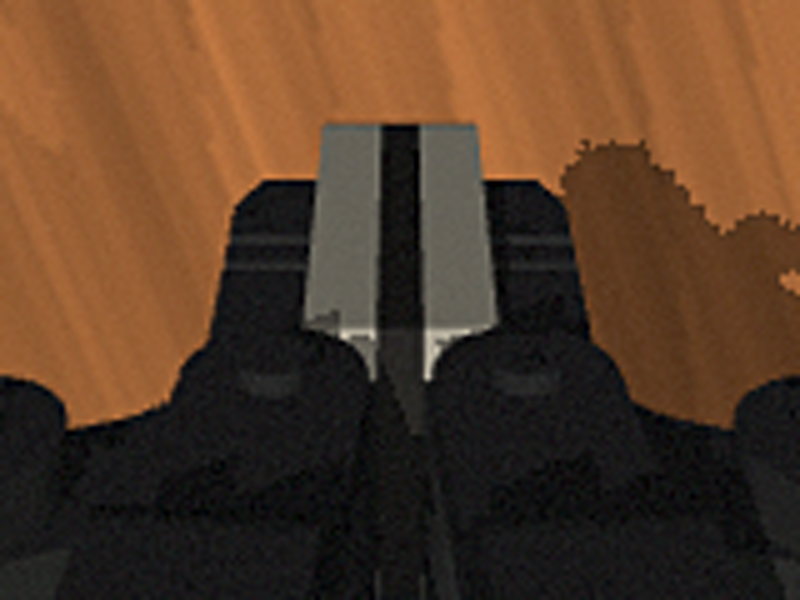

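>>> jog_arm(
  deltas=[
    {"x": 14, "y": 31, "z": 0, "twist": 2, "fingers": 0},
    {"x": 28, "y": 62, "z": 0, "twist": 4.2, "fingers": 0},
    {"x": 43, "y": 94, "z": 0, "twist": 4.2, "fingers": 0},
    {"x": 57, "y": 125, "z": 0, "twist": 4.2, "fingers": 0},
    {"x": 71, "y": 156, "z": 0, "twist": 4.2, "fingers": 0},
    {"x": 86, "y": 188, "z": 0, "twist": 4.2, "fingers": 0},
    {"x": 100, "y": 219, "z": 0, "twist": 4.2, "fingers": 0},
    {"x": 114, "y": 250, "z": 0, "twist": 4.2, "fingers": 0},
    {"x": 129, "y": 281, "z": 0, "twist": 4.2, "fingers": 0},
    {"x": 143, "y": 312, "z": 0, "twist": 4.2, "fingers": 0},
  ],
)

```text
time: 2.2
ee_pos: [0.4995, 0.1223, 0.2472]
tcp_rot: [-104.6, 89.9, 150.6]
wrist_force: [-0.0, -0.5, -0.3]
opening: -0.0001
```

```bash
cat >> h.py <<'E'
from scipy.spatial.transform import Rotation as Ro
def wsnap(f):
    o=bot.get_obs(); T=np.eye(4); T[:3,:3]=Ro.from_euler('xyz',o['tcp_rot'],degrees=True).as_matrix(); T[:3,3]=o['ee_pos']
    c=snap('wrist',f); d=json.load(open('pics/'+f[:-4]+'.json')); d['world_to_cam']=np.linalg.inv(T@np.array(c['tool_from_camera'])).tolist(); json.dump(d,open('pics/'+f[:-4]+'.json','w')); return o
E
python3 - <<'E'
from h import *
o=wsnap('w2.png'); print(o['ee_pos'],o['tcp_rot'],o['q'])
E
```

```text
[0.49946872 0.12226887 0.24721111] [-104.55510552   89.90657603  150.64435104] [1.37221180e+01 1.02535725e-01 4.90541972e+00 9.48711234e+01
 6.38076559e-02 1.18522623e+02]
```

View pics/w2.png

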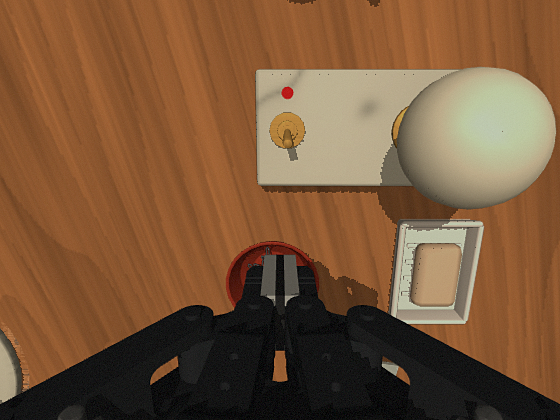

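```bash
python3 - <<'E'
from h import *
crop('w2.png',240,60,420,195,4.4,'c4.png')
for n,u,v,z in [('dot',287.5,92.5,.03),('collar',287.5,130.5,.036),('tip',288,142,.067),('corner',257,70,.03),('corner-',257.5,185,.03)]: print(n,pix2w('w2',u,v,z).round(4))
E
```

```text
dot [0.5277 0.2012 0.03  ]
collar [0.5192 0.1683 0.036 ]
tip [0.5172 0.1612 0.067 ]
corner [0.5057 0.2271 0.03  ]
corner- [0.4771 0.1239 0.03  ]
```

View pics/c4.png

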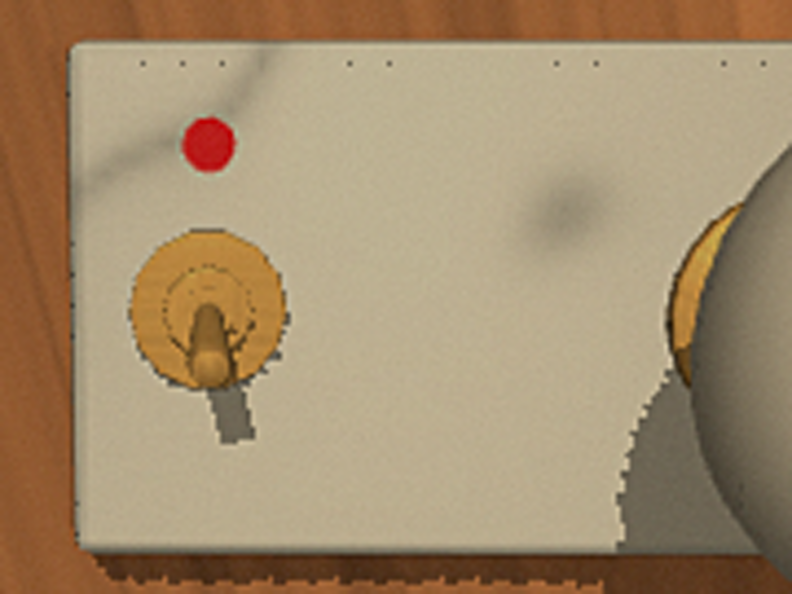

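>>> jog_arm(
  deltas=[
    {"x": 3.5, "y": -2, "z": -20, "twist": 0, "fingers": 0},
    {"x": 3.5, "y": -2, "z": -42, "twist": 0, "fingers": 0},
    {"x": 3.5, "y": -2, "z": -64, "twist": 0, "fingers": 0},
    {"x": 3.5, "y": -2, "z": -86, "twist": 0, "fingers": 0},
    {"x": 3.5, "y": -2, "z": -108, "twist": 0, "fingers": 0},
    {"x": 3.5, "y": -2, "z": -130, "twist": 0, "fingers": 0},
    {"x": 3.5, "y": -2, "z": -150, "twist": 0, "fingers": 0},
    {"x": 3.5, "y": -2, "z": -166, "twist": 0, "fingers": 0},
    {"x": 3.5, "y": -2, "z": -176, "twist": 0, "fingers": 0},
    {"x": 3.5, "y": -2, "z": -178, "twist": 0, "fingers": 0},
  ],
)

```text
time: 3.25
ee_pos: [0.5038, 0.123, 0.067]
tcp_rot: [-101.2, 89.8, 154.0]
wrist_force: [-0.0, 0.2, 0.7]
opening: -0.0004
```

```bash
python3 - <<'E'
from h import *
o=wsnap('w3.png'); print(o['time'],o['ee_pos'],o['tcp_rot']); snap('side','side3.png')
crop('side3.png',170,100,350,280,3.3,'c5.png')
E
```

```text
3.25 [0.50380429 0.12304008 0.06697156] [-101.24483566   89.77267336  154.00199864]
```

View pics/w3.png

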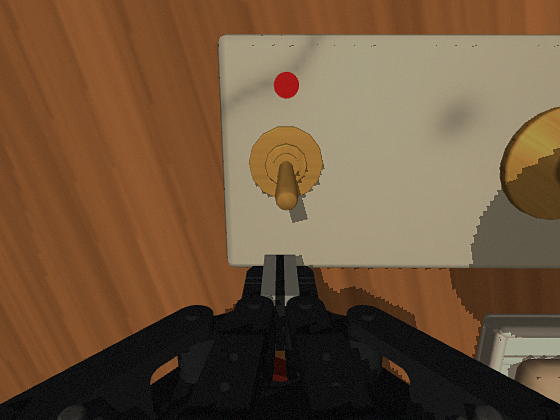

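View pics/c5.png

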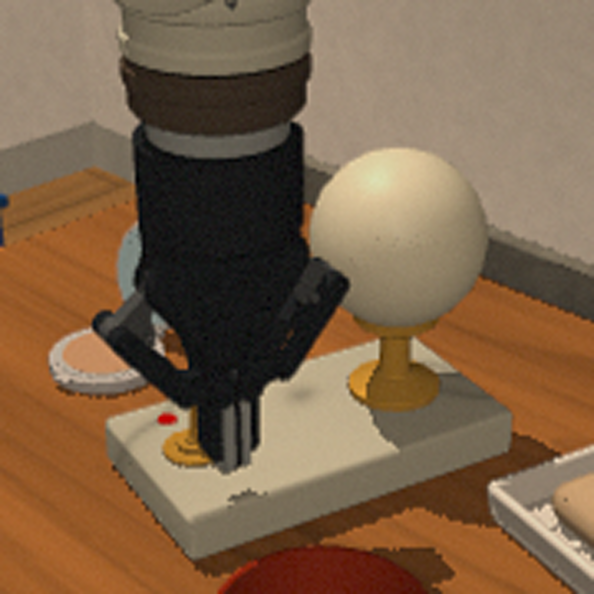

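```bash
python3 - <<'E'
from h import *
d=json.load(open('pics/side3.json')); F,cx,cy=K(d); T=np.linalg.inv(np.array(d['world_to_cam']))
ex=np.array([.966,-.259,0]);ey=np.array([.259,.966,0]); tcp=np.array([.5038,.123,.067])
for n,u,v,off in [('elbowR',345,280,0),('elbowR',345,280,.014),('elbowR',345,280,-.014),('elbowL',95,322,0),('tip',235,472,-.011)]:
    u=170+u/3.3;v=100+v/3.3
    r=T[:3,:3]@np.array([(u-cx)/F,(v-cy)/F,1]);o=T[:3,3]
    t=((tcp+ey*off-o)@ey)/(r@ey); p=o+r*t-tcp; print(n,p@ex,p@ey,p[2]+.067)
print('lever tip', pix2w('w3',287,202,.067), 'dot',pix2w('w3',286.5,85,.03),'collar',pix2w('w3',286,162,.037))
E
```

```text
elbowR 0.06739447573683484 5.115315738360954e-17 0.13185455346326685
elbowR 0.07587694581625215 0.01400331800000004 0.12350896311898119
elbowR 0.05891200565741764 -0.014003317999999909 0.14020014380755252
elbowL -0.06270733287461465 1.3914807144104378e-17 0.14410324616775083
tip -0.001411187573560691 -0.011002607000000025 0.04854747166546103
lever tip [0.51664497 0.16011161 0.067     ] dot [0.52756402 0.20133918 0.03      ] collar [0.51917397 0.16983168 0.037     ]
```

>>> jog_arm(
  deltas=[
    {"x": 1, "y": 3.9, "z": 0, "twist": 0, "fingers": 0},
    {"x": 2.1, "y": 7.7, "z": 0, "twist": 0, "fingers": 0},
    {"x": 3.1, "y": 11.6, "z": 0, "twist": 0, "fingers": 0},
    {"x": 4.1, "y": 15.5, "z": 0, "twist": 0, "fingers": 0},
    {"x": 4.7, "y": 17.4, "z": 0, "twist": 0, "fingers": 0},
    {"x": 5.2, "y": 19.3, "z": 0, "twist": 0, "fingers": 0},
    {"x": 5.2, "y": 19.3, "z": 0, "twist": 0, "fingers": 0},
  ],
)

```text
time: 4.05
ee_pos: [0.5097, 0.1429, 0.0684]
tcp_rot: [-127.6, 89.8, 127.7]
wrist_force: [0.3, -0.1, -0.0]
opening: -0.0
```

```bash
python3 - <<'E'
from h import *
o=wsnap('w4.png'); print(o['time'],o['ee_pos'],o['tcp_rot'],o['wrist_force']); 
crop('w4.png',200,60,400,330,2.2,'c6.png')
snap('top','top4.png'); crop('top4.png',200,130,360,300,3.4,'c7.png')
E
```

```text
4.05 [0.50969305 0.142912   0.06836446] [-127.61757978   89.8381479   127.66387982] [ 0.27526168 -0.07778364 -0.01402858]
```

View pics/c6.png

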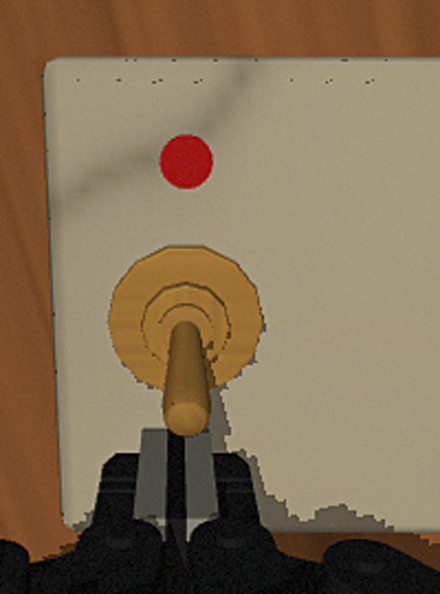

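View pics/c7.png

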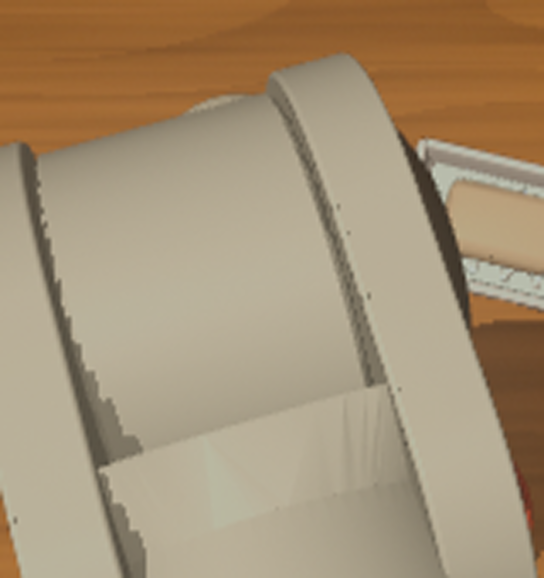

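>>> jog_arm(
  deltas=[
    {"x": 0.4, "y": 1.4, "z": 0, "twist": 0, "fingers": 0},
    {"x": 0.8, "y": 2.9, "z": 0, "twist": 0, "fingers": 0},
    {"x": 1.2, "y": 4.3, "z": 0, "twist": 0, "fingers": 0},
    {"x": 1.6, "y": 5.8, "z": 0, "twist": 0, "fingers": 0},
    {"x": 1.9, "y": 7.2, "z": 0, "twist": 0, "fingers": 0},
    {"x": 2.3, "y": 8.7, "z": 0, "twist": 0, "fingers": 0},
  ],
)

```text
time: 4.75
ee_pos: [0.512, 0.1516, 0.0684]
tcp_rot: [-129.9, 89.8, 125.4]
wrist_force: [-0.1, -1.1, -0.0]
opening: -0.0002
```

```bash
python3 - <<'E'
from h import *
o=wsnap('w5.png'); print(o['time'],o['ee_pos'],o['tcp_rot'],o['wrist_force']); 
crop('w5.png',200,60,400,330,2.2,'c8.png')
snap('side','side5.png'); crop('side5.png',170,100,350,280,3.3,'c9.png')
E
```

```text
4.75 [0.51199064 0.15155506 0.06838638] [-129.85795267   89.83314241  125.41276388] [-0.06554061 -1.12197552 -0.0234461 ]
```

View pics/c8.png

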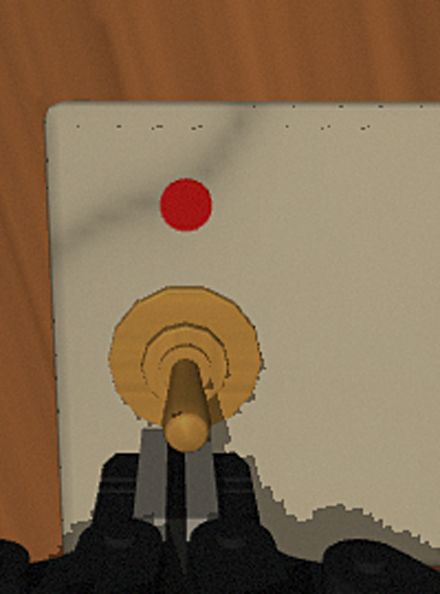

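View pics/c9.png

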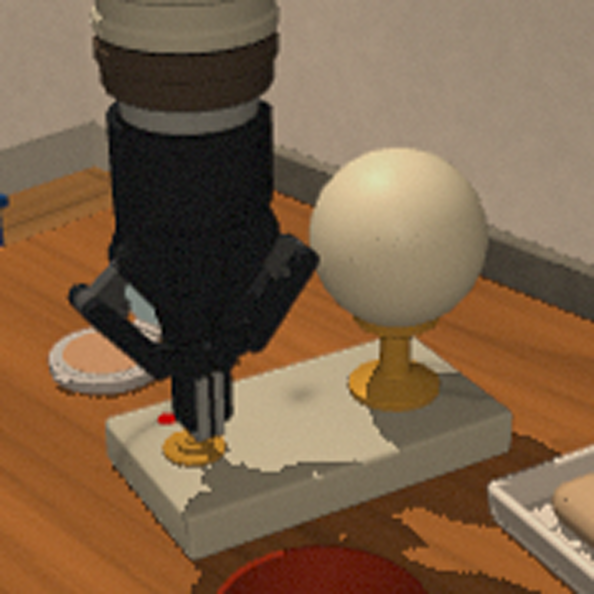

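>>> jog_arm(
  deltas=[
    {"x": 0.4, "y": 1.4, "z": 0, "twist": 0, "fingers": 0},
    {"x": 0.8, "y": 2.9, "z": 0, "twist": 0, "fingers": 0},
    {"x": 1.2, "y": 4.3, "z": 0, "twist": 0, "fingers": 0},
    {"x": 1.3, "y": 5, "z": 0, "twist": 0, "fingers": 0},
  ],
)

```text
time: 5.25
ee_pos: [0.5133, 0.1569, 0.0683]
tcp_rot: [-129.7, 89.8, 125.6]
wrist_force: [-0.7, 1.1, -0.3]
opening: -0.0
```

```bash
python3 - <<'E'
from h import *
o=wsnap('w6.png'); print(o['time'],o['ee_pos'],o['tcp_rot'],o['wrist_force']); 
crop('w6.png',200,60,400,330,2.2,'c10.png')
E
```

```text
5.25 [0.51328675 0.15688486 0.06826796] [-129.70985809   89.8188825   125.58351526] [-0.67991291  1.135666   -0.3388812 ]
```

View pics/c10.png

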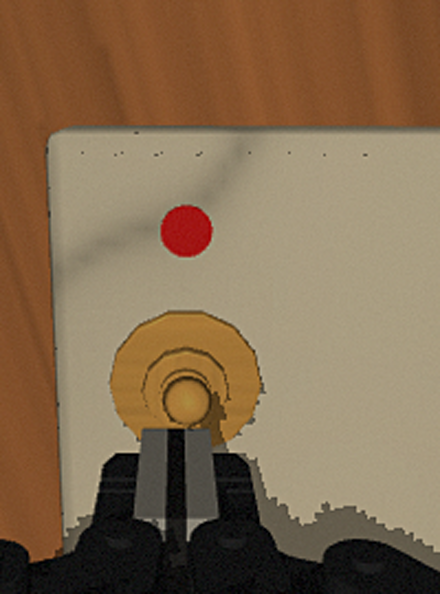

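```bash
python3 - <<'E'
from h import *
print(pix2w('w6',285,241.8,.067),pix2w('w6',284.7,165,.03), pix2w('w5',284.7,256.5,.067),pix2w('w4',285,250,.067))
E
```

```text
[0.52133787 0.17829243 0.067     ] [0.52752449 0.20117384 0.03      ] [0.5183865  0.16694094 0.067     ] [0.51688759 0.16095287 0.067     ]
```

>>> jog_arm(
  deltas=[
    {"x": -1, "y": -3.9, "z": 0, "twist": 0, "fingers": 0},
    {"x": -2.6, "y": -9.7, "z": 0, "twist": 0, "fingers": 0},
    {"x": -5.2, "y": -19.3, "z": 0, "twist": 0, "fingers": 0},
    {"x": -8, "y": -29, "z": 0, "twist": 0, "fingers": 0},
    {"x": -10, "y": -36, "z": 5, "twist": 0, "fingers": 0},
    {"x": -10, "y": -37, "z": 25, "twist": 0, "fingers": 0},
    {"x": -10, "y": -37, "z": 60, "twist": 0, "fingers": 0},
    {"x": -10, "y": -37, "z": 95, "twist": 0, "fingers": 0},
    {"x": -10, "y": -37, "z": 130, "twist": 0, "fingers": 0},
    {"x": -10, "y": -37, "z": 165, "twist": 0, "fingers": 0},
  ],
)

```text
time: 6.3
ee_pos: [0.5029, 0.1192, 0.2352]
tcp_rot: [-140.8, 89.8, 114.4]
wrist_force: [1.3, 0.2, -0.3]
opening: -0.0001
```

>>> jog_arm(
  deltas=[
    {"x": -10, "y": -20, "z": 15, "twist": 0, "fingers": 0},
    {"x": -25, "y": -50, "z": 20, "twist": 0, "fingers": 0},
    {"x": -40, "y": -85, "z": 20, "twist": 0, "fingers": 0},
    {"x": -55, "y": -120, "z": 20, "twist": 0, "fingers": 0},
    {"x": -70, "y": -155, "z": 20, "twist": 0, "fingers": 0},
    {"x": -85, "y": -190, "z": 20, "twist": 0, "fingers": 0},
    {"x": -100, "y": -225, "z": 20, "twist": 0, "fingers": 0},
    {"x": -110, "y": -250, "z": 20, "twist": 0, "fingers": 0},
    {"x": -115, "y": -260, "z": 20, "twist": 0, "fingers": 0},
    {"x": -115, "y": -260, "z": 20, "twist": 0, "fingers": 0},
  ],
)

```text
time: 7.3
ee_pos: [0.3873, -0.1417, 0.2556]
tcp_rot: [-152.8, 89.9, 102.3]
wrist_force: [-0.1, -0.1, -0.0]
opening: 0.0002
```

```bash
python3 - <<'E'
from h import *
o=bot.get_obs(); print(o['time'],o['ee_pos'],o['qd'].round(1),o['wrist_force']); snap('side','side7.png');snap('top','top7.png')
crop('side7.png',190,190,340,280,5,'c11.png')
for n in('side','top'):
    a=cv2.imread(f'pics/{n}1.png').astype(int);b=cv2.imread(f'pics/{n}7.png').astype(int)
    cv2.imwrite(f'pics/diff_{n}.png',np.clip(abs(a-b)*3,0,255))
i=[cv2.imread('pics/diff_top.png'),cv2.imread('pics/top7.png')]; cv2.imwrite('pics/d.png',cv2.resize(np.hstack(i),(800,300)))
E
```

```text
7.3 [ 0.38731382 -0.14171589  0.25564564] [ 2.7  0.7  0.2 -0.2  0.5  2. ] [-0.09957328 -0.06054979 -0.01791051][ WARN:0@2.274] global loadsave.cpp:1063 imwrite_ Unsupported depth image for selected encoder is fallbacked to CV_8U.
```

View pics/c11.png

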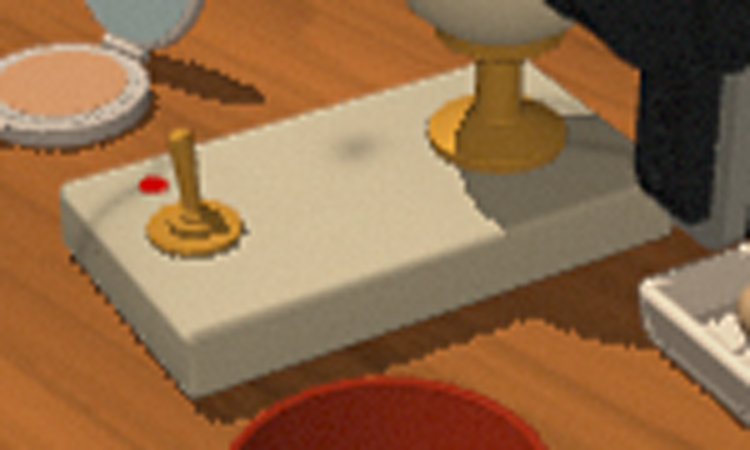

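View pics/d.png

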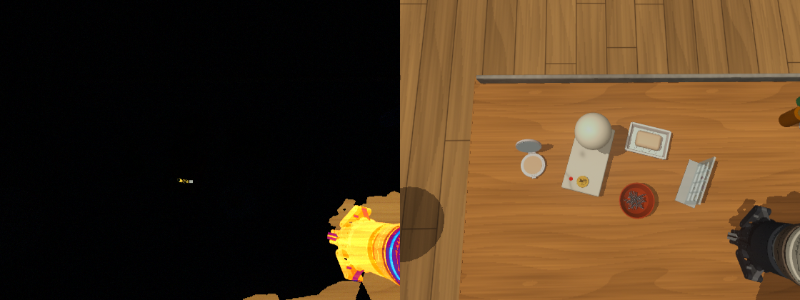

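View pics/side7.png

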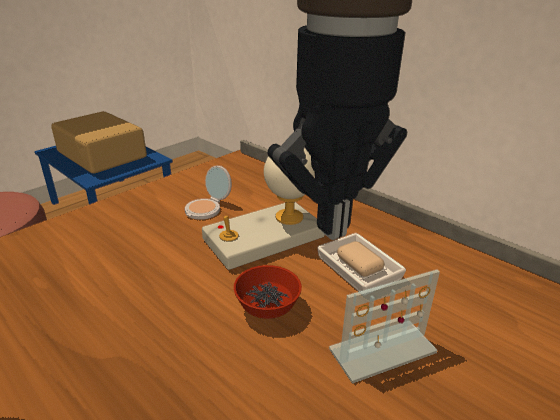

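The toggle now leans towards the red dot. In the top view, the before/after difference shows only the lever and the arm; nothing else has moved.

```bash
python3 -c "
from workcell import ticket; print(ticket.job_done())"
```

```text
the job is handed in; nothing more can be done
None
```

The globe lamp's toggle is switched to "on". I pushed it towards the red dot with the closed fingertips until it snapped across, then backed the hand off and moved it clear. The job was handed in at about 7.4 s of the 29 s allowed.

- **Toggle:** its tip moved about 18 mm towards the dot, as expected for a full throw. The last side view shows it leaning to the dot's side.
- **Push force:** the wrist force readings during the push were about 1.3 N at most. They were taken only at the end of each move, so the peak may have been higher.
- **Other objects:** the before/after top view shows only the lever and the arm changed. The lamp, bowl, soap dish, compact and rack did not move.
- **Globe clearance:** I estimated about 15 mm between the gripper's linkage and the globe at the closest point. I did not measure it directly.
- **Disagreements:** one jog call was refused for leaving out the z values and was resent. The position estimates from the different cameras agreed to about 2–4 mm, apart from the first side-view reading of the collar, which was about 10 mm off and which I did not use.

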